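Reseat the valves under the rig's hinged lid

ROBOT

A 6-joint arm with a two-finger parallel gripper is mounted at the origin on the work surface. World frame = base frame: x ahead of the robot, y to its left, z up, the work surface at z = 0. Lengths are in m, angles in rad, forces in N, time in s.
With the tool pointing down it reaches from about 0.35 to 0.975 m from the base axis. Payload 17.4 kg.
Tool frame: the origin (TCP) lies midway between the tips of the shut fingers; the grasp point (between the pads) lies 19 mm behind it (grasp_offset is the distance from the TCP to the grasp point, in m); z points along the fingers, y is the direction in which the jaws open and shut (so a half turn about z gives the same grasp; the last joint's range is limited). The gripper opens to 85 mm and grips with 20 to 120 N. Pads are 22 mm wide; open, the fingers measure 114 mm over their backs; the gripper's body (76 mm by 85 mm) begins 54 mm behind the grasp point. The pads swing forward as they close: fully open they stand 13 mm farther back than shut.
Start: joints at [1.258, 0.116, 1.442, -0, 1.584, -0.038], TCP at [0.183, 0.65, 0.231] pointing down, gripper open.
Joint ranges: [-2.83, 2.83], [-0.83, 2.19], [0.07, 2.5], [-1.14, 4.28], [0.01, 3], [-2.97, 2.97]. Speed limits (rad/s): [1.89, 1.89, 2.22, 3.14, 3.14, 3.14].

INTERFACE

Orientations are given as [roll, pitch, yaw] about the fixed x, y, z axes, in that order (R = Rz(yaw) Ry(pitch) Rx(roll)).
In Python, from rig import state, read_camera, sign_off, grasp_offset gives the robot as it stands. The module is installed in compiled form; this text tells all that it offers.
- The arm moves only by the shell command python3 -m crank 'ROWS' [OPENING] [FORCE]. ROWS is JSON, a list of rows, each a list of 6 numbers: the shift along the world's x, y, z in cm, then the turn, a rotation vector about the world's x, y, z in degrees. A call has 1 to 8 rows; each row shifts and turns the commanded pose from where the row before left it; what a row does not reach is not made up. A row lasts 1/8 s, in which the tool goes at most 62.5 mm and 10.7 degrees, less where a joint would pass 70% of its speed; a pose out of reach is approached as far as the arm can. A call is refused whole if a number of a shift passes 6.25 or a number of a turn 10.7, either way. A call with a gripper value outside its range is refused whole. OPENING is the gripper command: -1 is shut, 1 is fully open, values between are in proportion, set as the call begins (- or left out, the last holds). The fingers move at their own pace and stop on an object; FORCE is the grip in N (left out, the last holds). Time passes only in rows, so rows that do not move let the fingers close. It gives the time, the measured TCP pose, the force and the opening at its end, in the units of the state.
- state(): the state, without advancing time (a new reading comes with each control period).
- read_camera(name): name is "scene" or "top"; returns a dict with "frame" (400x640x3 uint8, blue, green, red), "intrinsics" (3x3 intrinsics, pixels), "cam_to_world" (4x4, takes a point from camera to world coordinates). Camera axes: x right, y up, looking along -z (the intrinsics and any distortion apply to the point x, -y, -z); pixel columns grow to the right and rows downward; lengths in m; the calibration is good to about 2 mm. A picture is of the moment at which its call begins. There is no depth.
- sign_off(): hands the job in, once; it reports no verdict.
The state is a dict: "time_s": time; "q": joint angles; "joint_vel": joint speeds; "joint_efforts": joint torques, N m; "tool_pos": TCP position; "ee_rot": TCP orientation; "wrist_force": force on the tool from outside, world axes, zero at the start; "wrist_torque": the same for the moment, N m; "width": opening from 0.0 (shut) to 1.0 (fully open).
Only numpy, scipy, OpenCV 4.12 (cv2) and the standard library are available. Lean on these libraries where they do the work, as an engineer would, in place of code of your own. Each camera call takes 0.05 s, during which the arm holds its last target.

TASK

The two glass valves in the small grey radio rig have crept up out of their sockets. Push the rig's top lid up by its front tab and ease it over, without flinging it, until it lies back against its stops and stays open by itself; then press each valve down with a fingertip, gently because they are glass, until both are fully home in their sockets. Do not pull the valves up, and leave everything else on the desk where it is.

Things in the scene. Friction and masses are not known exactly. Their poses are not given: they have to be found in the camera images.
- rig: grey steel radio case, fixed, 150 mm deep (x), 200 wide (y), walls 3 mm, rim 118 mm above the desk. Origin: centre of its underside; x points from front panel (x = -75 mm, towards the robot) to back, z up. Panel knobs stand out 18 mm at y = +50 (up to 71 mm high), -28 and -66 mm (up to 51 mm high). Inside, all but the valves is lower than 85 mm above the desk
- lid (a joint): lid angle (rad): 0 shut and level, 1.57 upright, 1.92 leaning back on its stops. Flat steel plate 4 mm thick, 200 mm wide, about 0.28 kg, its underside level with the rim when shut; hinged along y at the rear rim, little friction, no spring: below upright it falls shut, past upright it falls open, slightly damped. About 2 N upward at the tab lifts it
- lid_hinge (a point): middle of the lid's hinge axis, at the rear rim: 75 mm behind the rig's origin along its x, 118 mm above the desk
- lid_tab (a point): middle of the front lower edge of the lid's steel lift tab; moves with the lid, 174 mm from the hinge axis. The tab, 80 mm wide (y) and 4 mm thick, lies in the lid's plane and stands 24 mm out over the front panel, so that a fingertip fits under it from the front; shut, its underside is 118 mm above the desk
- valve_left (a joint): how far the left valve (y = +38 mm in the rig) stands out of its socket (m): 0 = fully home; starts 3.5 to 7 mm high. Slides straight up and down against about 4 N of friction, no spring, rigid stop at home
- valve_right (a joint): the same for the right valve (y = -38 mm in the rig)
- valve_left_top (a point): top of the left valve: clear glass, 19 mm in diameter, upright, domed top ending in a flat tip 7 mm wide. At x = -6 mm, y = +38 mm in the rig; its top is 103 mm above the desk when fully home, 15 mm below the rim
- valve_right_top (a point): top of the right valve, same size, at x = -6 mm, y = -38 mm in the rig; 103 mm above the desk when fully home
- canister: bystander: green screw-top tin, 77 mm in diameter, 95 mm tall; origin at the centre of its underside, beside the rig
- choke: bystander: rust-spotted steel choke on a foot plate, 72 x 50 x 50 mm; origin at the centre of its underside, beside the rig
- knob: bystander: cream bakelite dial knob, 48 mm in diameter, 24 mm high; origin at the centre of its underside
- clamp_ring: bystander: brass valve clamp ring, 44 mm outside diameter with two screw lugs (68 mm over lugs and foot), 12 mm high; origin at the ring's centre on its underside
- crystal: bystander: small metal crystal can, 12 x 22 x 20 mm; origin at the centre of its underside
- trimmer: bystander: dark-handled screwdriver 150 mm long lying on the desk

How it is judged:
By the outcome, as a careful person would: the job done as asked, in the order asked, and still so for the second after the job is handed in, with the robot touching nothing.
It also fails if it takes over 64 s, if anything falls off the work surface, if the arm or the gripper's body presses on something with over 40 N, if the wrist force passes 120 N, or if a joint passes its speed limit or range.

## Working session

There is one attempt and no reset: what is moved stays moved. The work goes in short steps, Python scripts to look and compute and a shell command to move; the robot and the scene stay as the last step left them, time stands still between calls to the robot, and variables do not carry over. Pictures are saved under pics/ and viewed, and the job is handed in when it is done.

```bash
mkdir -p pics; python3 - <<'E'
from rig import state, read_camera, grasp_offset
import cv2
s=state(); print(s, grasp_offset)
for n in ("scene","top"):
    c=read_camera(n); cv2.imwrite(f"pics/{n}0.png",c["frame"]); print(n,c["intrinsics"],c["cam_to_world"],[k for k in c])
E
```

```text
{'time_s': 0.0, 'q': array([ 1.25818410e+00,  1.16473226e-01,  1.44223062e+00,  7.95255739e-06,
        1.58398767e+00, -3.78047690e-02]), 'joint_vel': array([-4.61340890e-04,  1.93165585e-03, -1.24349766e-03, -1.95351486e-04,
       -5.75812224e-04,  6.11421803e-05]), 'joint_efforts': array([-8.06719490e-04, -7.31974053e+01, -6.32502007e+01, -1.16711672e-04,
        6.13902113e-03,  1.28925342e-05]), 'tool_pos': array([0.18312454, 0.64950243, 0.23059229]), 'ee_rot': array([-3.14049488e+00, -4.94785749e-05,  2.86678527e+00]), 'wrist_force': array([-0.22022328,  0.19358039,  0.17420623]), 'wrist_torque': array([ 0.02614546,  0.05787937, -0.02122633]), 'width': 1.0005103408777338} 0.0187
scene [[434.65125122   0.         319.36619842]
 [  0.         434.65125122 201.02666105]
 [  0.           0.           1.        ]] [[-0.59319452 -0.58507698  0.55299656  1.13335135]
 [ 0.80480685 -0.44816552  0.3891447   0.4401753 ]
 [ 0.02015439  0.67589392  0.73672329  0.91249883]
 [ 0.          0.          0.          1.        ]] ['frame', 'intrinsics', 'cam_to_world']
top [[377.84306127   0.         312.30670355]
 [  0.         377.84306127 202.87811433]
 [  0.           0.           1.        ]] [[-0.00512152  0.99206481 -0.12562314  0.44501044]
 [-0.99970222 -0.00208219  0.02431343  0.02545317]
 [ 0.02385892  0.12571025  0.99178006  0.95245521]
 [ 0.          0.          0.          1.        ]] ['frame', 'intrinsics', 'cam_to_world']
```

View pics/scene0.png

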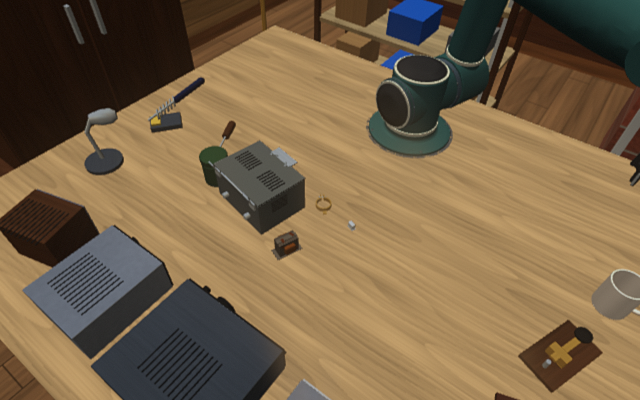

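View pics/top0.png

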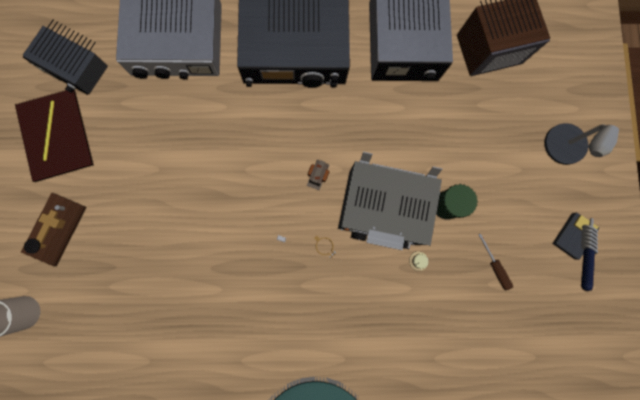

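```bash
python3 - <<'E'
import cv2
a=cv2.imread("pics/top0.png")[140:290,270:470]; cv2.imwrite("pics/topc.png",cv2.resize(a,None,fx=4,fy=4,interpolation=cv2.INTER_CUBIC))
a=cv2.imread("pics/scene0.png")[120:270,190:370]; cv2.imwrite("pics/scenec.png",cv2.resize(a,None,fx=4,fy=4,interpolation=cv2.INTER_CUBIC))
E
```

```text
(no output)
```

View pics/topc.png

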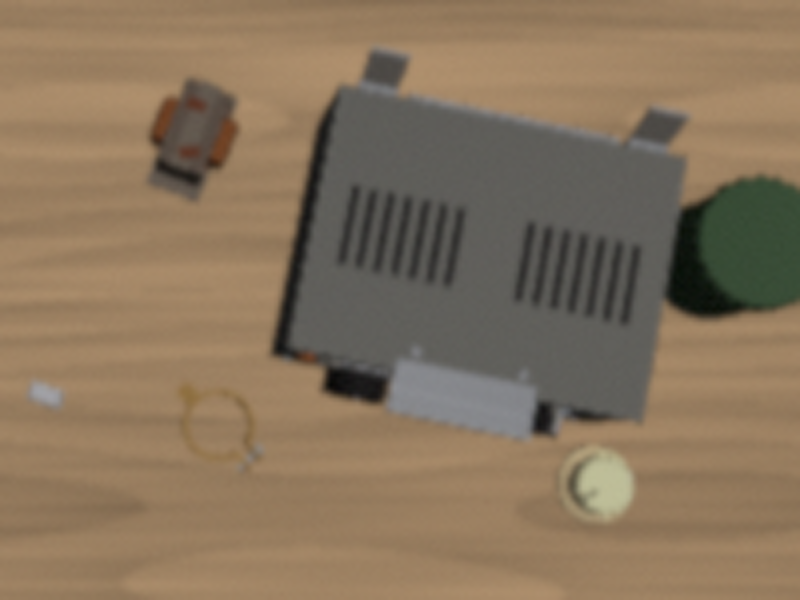

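View pics/scenec.png

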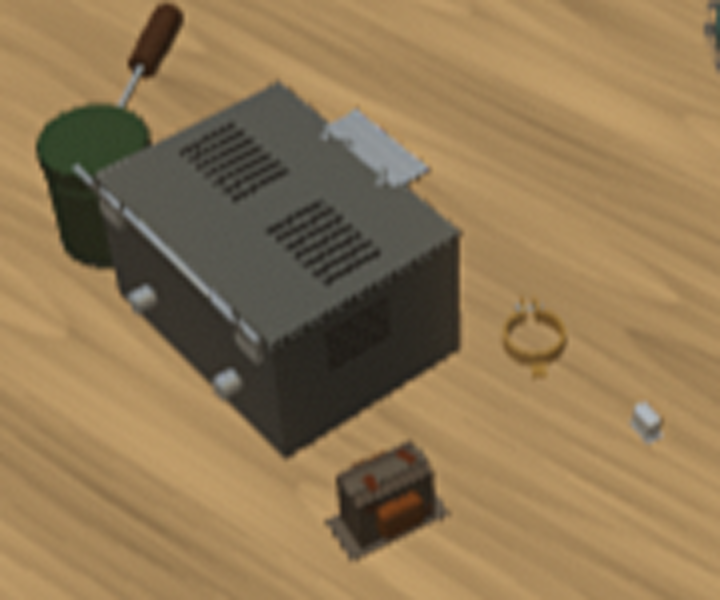

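```bash
cat > h.py <<'E'
import numpy as np, cv2
from scipy.optimize import least_squares
K={'scene':(434.65125122,319.36619842,201.02666105),'top':(377.84306127,312.30670355,202.87811433)}
T={'scene':np.array([[-0.59319452,-0.58507698,0.55299656,1.13335135],[0.80480685,-0.44816552,0.3891447,0.4401753],[0.02015439,0.67589392,0.73672329,0.91249883]]),
'top':np.array([[-0.00512152,0.99206481,-0.12562314,0.44501044],[-0.99970222,-0.00208219,0.02431343,0.02545317],[0.02385892,0.12571025,0.99178006,0.95245521]])}
def proj(n,P):
    f,cx,cy=K[n]; t=T[n]; c=(np.atleast_2d(P)-t[:,3])@t[:,:3]
    return np.c_[cx+f*c[:,0]/-c[:,2], cy+f*c[:,1]/c[:,2]]
def onz(n,uv,z):
    f,cx,cy=K[n]; t=T[n]; d=t[:,:3]@np.array([(uv[0]-cx)/f,-(uv[1]-cy)/f,-1]); return t[:,3]+d*(z-t[2,3])/d[2]
def snap(name,fn,box=None,k=1):
    from rig import read_camera
    a=read_camera(name)['frame']
    if box: a=a[box[1]:box[3],box[0]:box[2]]
    cv2.imwrite('pics/'+fn,cv2.resize(a,None,fx=k,fy=k,interpolation=cv2.INTER_CUBIC))
E
python3 - <<'E'
from h import *
c=lambda l,x,y:[(a/4+x,b/4+y) for a,b in l]
loc=np.array([[75,100],[75,-100],[-75,-100],[-75,100],[-99,40],[-99,-40]])/1000.
tp=np.array(c([(345,88),(684,157),(640,420),(289,351),(385,408),(530,438)],269.625,139.625))
sp=np.array(c([(265,345),(98,175),(280,83),(460,235),(430,168),(358,110)],189.625,119.625))
def w(p): 
    x,y,a=p; return np.c_[x+loc[:,0]*np.cos(a)-loc[:,1]*np.sin(a), y+loc[:,0]*np.sin(a)+loc[:,1]*np.cos(a), np.full(6,.122)]
for use in ('t','s','ts'):
    r=least_squares(lambda p:np.r_[(proj('top',w(p))-tp).ravel()*('t' in use),(proj('scene',w(p))-sp).ravel()*('s' in use)],[.5,-.15,-.2])
    print(use,r.x,np.round(r.fun,1))
x,y,a=r.x
for n,l in dict(tab=(-99,0,118),hinge=(75,0,118),vl=(-6,38,103),vr=(-6,-38,103)).items(): print(n,x+(l[0]*np.cos(a)-l[1]*np.sin(a))/1e3,y+(l[0]*np.sin(a)+l[1]*np.cos(a))/1e3,l[2])
print('knob',onz('top',(270+598/4,140+485/4),.024)); print('can',onz('top',(270+765/4,140+243/4),.095))
E
```

```text
t [ 0.55102289 -0.17251103 -0.20878252] [-1.5 -0.6  0.7  0.2  0.9  0.  -0.3 -1.2  0.4  0.8 -0.2  0.7  0.  -0.
 -0.  -0.  -0.  -0.  -0.  -0.  -0.  -0.  -0.  -0. ]
s [ 0.55008825 -0.16959752 -0.22896639] [-0.  -0.  -0.   0.  -0.   0.  -0.  -0.  -0.   0.  -0.   0.   0.7 -0.
 -0.8 -0.6 -0.  -0.4 -0.2  0.1  0.1  0.7  0.1  0.1]
ts [ 0.55041167 -0.17148435 -0.21569652] [-1.7 -0.6  0.4  0.8  0.2  0.6 -0.9 -1.3 -0.4  0.9 -1.   1.1  0.7 -0.3
 -1.6 -0.4 -1.2 -0.6 -0.7 -0.6 -0.7  0.2 -0.9 -0.3]
tab 0.45370574150096044 -0.15029559014772362 118
hinge 0.623673736514616 -0.1875364369565429 118
vl 0.5526837628515645 -0.13308073349658156 103
vr 0.5364176458546089 -0.20731962787036215 103
knob [ 0.41811987 -0.25888433  0.024     ]
can [ 0.55785545 -0.34000721  0.095     ]
```

```bash
python3 -m crank '[[0,0,4,0,0,0],[1.4,-4.9,4,0,0,-5.4],[1.4,-4.9,4,0,0,-5.4],[1.4,-4.9,0,0,0,-5.4],[1.4,-4.9,0,0,0,-5.4],[1.4,-4.9,0,0,0,-5.4],[1.4,-4.9,0,0,0,-5.4],[1.4,-4.9,0,0,0,-5.4]]' 0
python3 -m crank '[[1.4,-4.9,0,0,0,-5.4],[1.4,-4.9,0,0,0,-5.4],[1.4,-4.9,0,0,0,-5.4],[1.4,-4.9,0,0,0,-5.4],[1.4,-4.9,0,0,0,-5.4],[1.4,-4.9,0,0,0,-5.4],[1.4,-4.9,0,0,0,-5.4],[1.4,-4.9,0,0,0,-5.4]]'
python3 -m crank '[[0,0,0,0,0,0]]'; python3 -c "from rig import state;print(state())"
```

```text
time_s: 1.1
tool_pos: [0.2802, 0.3085, 0.3482]
ee_rot: [-3.141, 0.0, 2.204]
wrist_force: [-0.0, 0.5, 0.6]
width: 0.504
time_s: 2.1
tool_pos: [0.3921, -0.0837, 0.3484]
ee_rot: [3.141, -0.0, 1.45]
wrist_force: [1.2, 0.6, 0.1]
width: 0.499
time_s: 2.22
tool_pos: [0.3923, -0.0845, 0.3476]
ee_rot: [-3.14, 0.0, 1.447]
wrist_force: [0.4, -0.4, -0.9]
width: 0.499
{'time_s': 2.225, 'q': array([-2.75393473e-01, -4.92514196e-01,  1.78094571e+00, -3.58788970e-04,
        1.85497455e+00, -1.52010146e-01]), 'joint_vel': array([ 0.07274753, -0.0311194 ,  0.00984105,  0.01369716,  0.01761444,
        0.01308875]), 'joint_efforts': array([ -4.26063359, -20.7394141 , -63.95003557,  -0.35597663,
        -0.38689571,  -0.2445518 ]), 'tool_pos': array([ 0.39233927, -0.08446983,  0.34761989]), 'ee_rot': array([-3.13974800e+00,  6.60148897e-05,  1.44731278e+00]), 'wrist_force': array([ 0.44852792, -0.35457884, -0.90084415]), 'wrist_torque': array([0.04944031, 0.00091816, 0.00860921]), 'width': 0.4985373458869052}
```

```bash
python3 -m crank '[[0,-1.3,-1,0,0,-5.3],[0,-1.3,-1,-1.93,-8.79,0],[0,-1.3,-1,-1.93,-8.79,0],[0,-1.3,-1,-1.93,-8.79,0],[0,0,-1,-1.93,-8.79,0],[0,0,0,-1.93,-8.79,0],[0,0,0,0,0,0]]' 0
python3 - <<'E'
from rig import state; s=state(); print(s['q'],s['wrist_force'])
from h import *
snap('scene','s1.png',(150,40,470,290),2.5)
E
```

```text
time_s: 3.1
tool_pos: [0.449, -0.1591, 0.3048]
ee_rot: [2.399, -0.004, 1.366]
wrist_force: [-0.1, -0.0, 0.2]
width: 0.499
[-0.52750902 -0.82975953  2.15761235  0.24529792  1.11007943 -0.35000253] [-0.111466   -0.02146564  0.24766398]
```

View pics/s1.png

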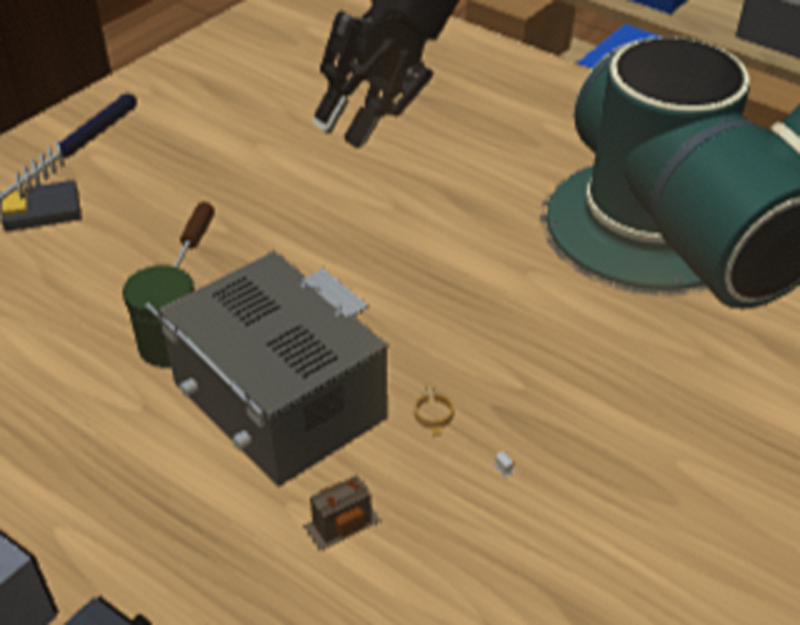

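```bash
python3 -m crank '[[0.4,0.9,-2.5,1.6,7.33,0],[0,0,-4,0,0,0],[0,0,-4,0,0,0],[0,0,-3,0,0,0],[0,0,-2,0,0,0],[0,0,0,0,0,0]]' 0.2
python3 - <<'E'
from rig import state; s=state(); print(s['q'],s['tool_pos'],s['ee_rot'])
from h import *
snap('scene','s2.png',(190,70,390,250),4)
snap('top','t2.png',(270,140,470,290),4)
E
```

```text
time_s: 3.9
tool_pos: [0.4531, -0.1501, 0.1508]
ee_rot: [2.529, -0.005, 1.366]
wrist_force: [-0.1, 0.4, 0.7]
width: 0.603
[-0.46634007 -0.73182442  2.31926404  0.18625029  0.96716858 -0.31975967] [ 0.4530966  -0.15008195  0.15080051] [ 2.52939591 -0.00475287  1.36618288]
```

View pics/s2.png

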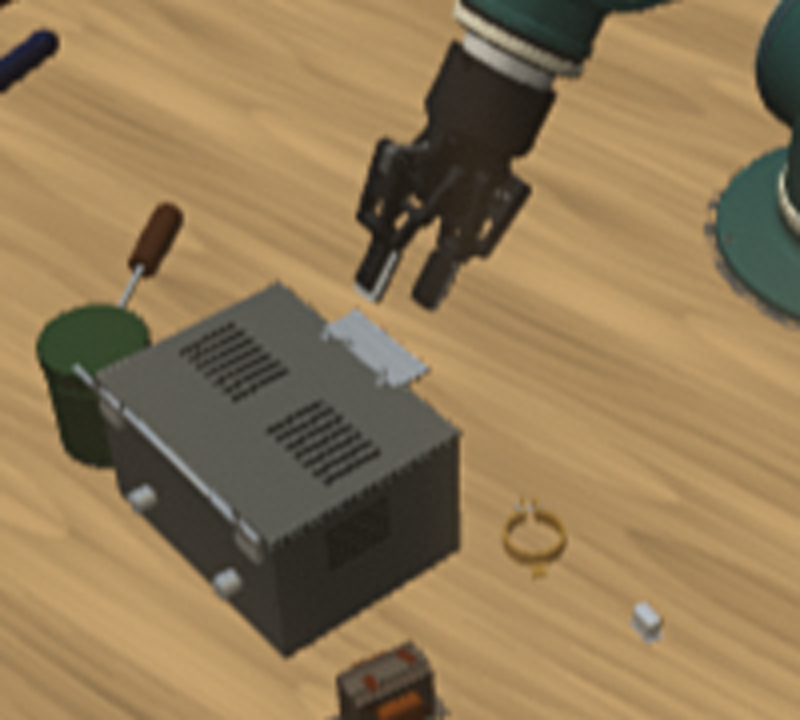

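View pics/t2.png

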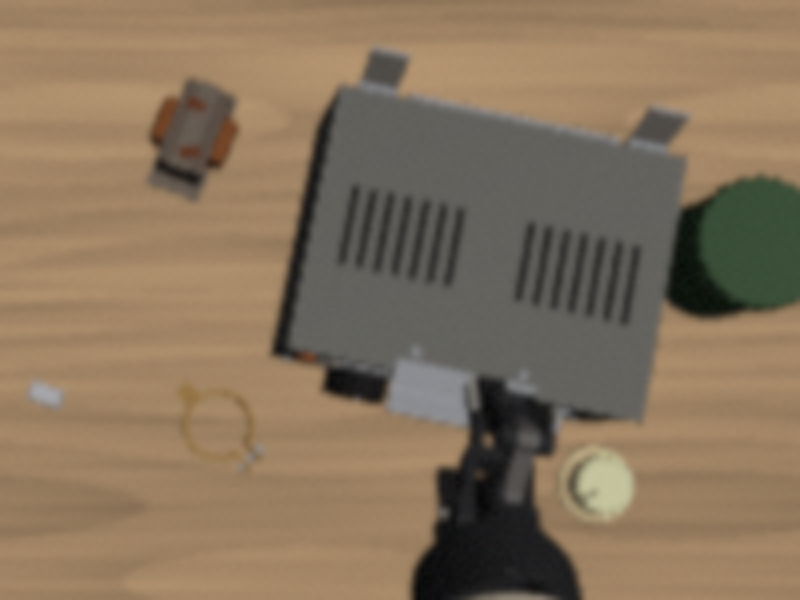

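```bash
python3 - <<'E'
from h import *
from scipy.spatial.transform import Rotation as R
from rig import state
s=state(); M=R.from_euler('xyz',s['ee_rot']).as_matrix(); print(M.round(2))
p=s['tool_pos']-.006*M[:,2]
for sg in(1,-1):
    q=p+sg*.0255*M[:,1]; print(sg,q.round(3),(proj('scene',q)-[190,70])*4,(proj('top',q)-[270,140])*4)
E
```

```text
[[ 0.2   0.8   0.57]
 [ 0.98 -0.17 -0.11]
 [ 0.    0.58 -0.82]]
1 [ 0.471 -0.154  0.172] [[365.07164966 290.02112506]] [[480.40727254 391.16692516]]
-1 [ 0.43  -0.146  0.143] [[415.12852751 297.96116881]] [[454.1207112  469.90981586]]
```

```bash
python3 -m crank '[[0,0,-2,0,0,0],[0,0,-1.8,0,0,0],[1.0,-0.2,0,0,0,0],[1.0,-0.2,0,0,0,0],[0.6,-0.15,0,0,0,0],[0,0,0,0,0,0]]'
python3 - <<'E'
from h import *
snap('scene','s3.png',(190,70,390,250),4)
E
```

```text
time_s: 4.75
tool_pos: [0.4799, -0.1561, 0.1134]
ee_rot: [2.528, -0.005, 1.366]
wrist_force: [-0.4, 0.4, 0.2]
width: 0.601
```

View pics/s3.png

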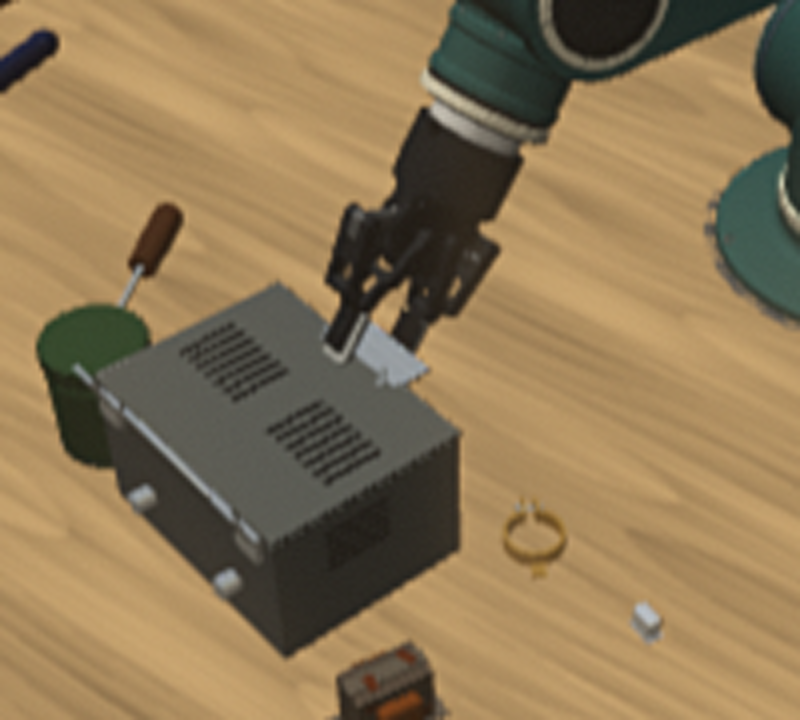

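```bash
python3 -m crank '[[0.4,-0.1,0,0,0,0],[0.4,-0.1,0,0,0,0],[0,0,0,0,0,0]]'; python3 -m crank '[[0,0,0.5,0,0,0],[0,0,0.5,0,0,0],[0,0,0.5,0,0,0],[0,0,0.5,0,0,0]]'
python3 - <<'E'
from h import *
snap('scene','s4.png',(190,70,390,250),4)
E
```

```text
time_s: 5.18
tool_pos: [0.4876, -0.1582, 0.1133]
ee_rot: [2.527, -0.005, 1.365]
wrist_force: [-0.3, 0.0, 0.0]
width: 0.6
time_s: 5.68
tool_pos: [0.4874, -0.1581, 0.1337]
ee_rot: [2.527, -0.004, 1.365]
wrist_force: [-0.7, -0.0, -2.4]
width: 0.598
```

View pics/s4.png

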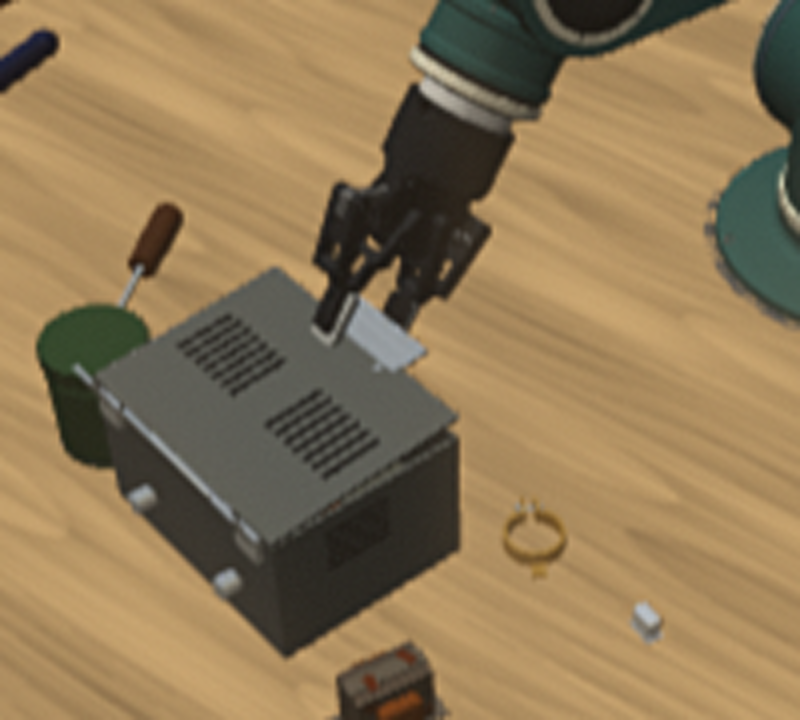

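```bash
python3 -m crank '[[0.13,-0.03,1.08,0,0,0],[0.19,-0.04,1.07,0,0,0],[0.26,-0.06,1.05,0,0,0],[0.32,-0.07,1.03,0,0,0],[0.38,-0.08,1.01,0,0,0],[0.44,-0.1,0.99,0,0,0],[0.51,-0.11,0.96,0,0,0],[0.57,-0.12,0.92,0,0,0]]'
python3 - <<'E'
from h import *
from rig import state; print(state()['q'],state()['wrist_force'])
snap('scene','s5.png',(190,50,390,250),3)
E
```

```text
time_s: 6.72
tool_pos: [0.5158, -0.1643, 0.215]
ee_rot: [2.527, -0.004, 1.365]
wrist_force: [-0.5, 0.4, -1.9]
width: 0.6
[-0.42479289 -0.56549066  2.1243804   0.1553826   0.98591661 -0.26404707] [-0.53090932  0.41190692 -1.9009203 ]
```

View pics/s5.png

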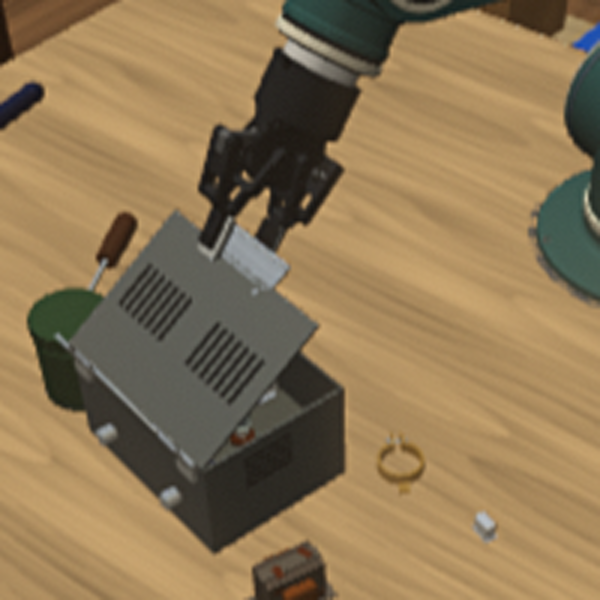

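```bash
python3 -m crank '[[0.61,-0.13,0.9,0,0,0],[0.65,-0.14,0.86,0,0,0],[0.71,-0.16,0.81,0,0,0],[0.75,-0.16,0.76,0,0,0],[0.8,-0.18,0.72,0,0,0],[0.84,-0.18,0.67,0,0,0],[0.89,-0.19,0.39,0.77,3.5,0],[0.91,-0.2,0.32,0.77,3.5,0]]'
python3 - <<'E'
from h import *
from rig import state; s=state(); print(s['q'],s['wrist_force'])
d=s['tool_pos']-[.6237,-.1875,.118]; f=d[0]*.977-d[1]*.214; print(f,d[2],np.hypot(f,d[2]),np.arctan2(d[2],-f))
snap('scene','s6.png',(190,30,390,230),3)
E
```

```text
time_s: 7.78
tool_pos: [0.5775, -0.1777, 0.2693]
ee_rot: [2.654, -0.006, 1.365]
wrist_force: [-1.3, 0.8, -0.9]
width: 0.6
[-0.3827325  -0.3444915   1.85698137  0.09581041  1.15030878 -0.19294034] [-1.26701392  0.79816254 -0.87115221]
-0.047182794319890926 0.1512639922969473 0.15845192155806778 1.2684367520295983
```

View pics/s6.png

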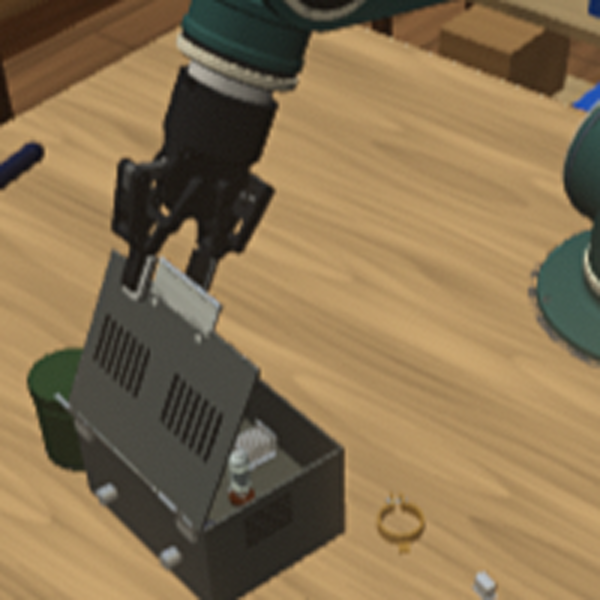

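```bash
python3 -m crank '[[0.93,-0.2,0.27,0.77,3.5,0],[0.95,-0.21,0.21,0.77,3.5,0],[0.96,-0.21,0.14,0.77,3.5,0],[0.96,-0.21,0.08,0.77,3.5,0],[0.97,-0.21,0.02,0.77,3.5,0],[0.97,-0.21,-0.04,0.77,3.5,0],[0,0,0,0,0,0]]'
python3 - <<'E'
from h import *
from rig import state; s=state(); print(s['q'],s['wrist_force'])
d=s['tool_pos']-[.6237,-.1875,.118]; f=d[0]*.977-d[1]*.214; print(f,d[2],np.hypot(f,d[2]),np.arctan2(d[2],-f))
snap('scene','s7.png',(190,20,390,220),4)
snap('top','t7.png',(270,100,470,290),4)
E
```

```text
time_s: 8.7
tool_pos: [0.6354, -0.1903, 0.2746]
ee_rot: [3.028, -0.01, 1.362]
wrist_force: [0.9, -0.7, -0.2]
width: 0.6
[-0.34004431  0.01204122  1.48394317  0.02432092  1.5339765  -0.13043029] [ 0.9354469  -0.69037617 -0.20022276]
0.011995707059102393 0.15664549823358048 0.15710413458815928 1.6472258480072495
```

View pics/s7.png

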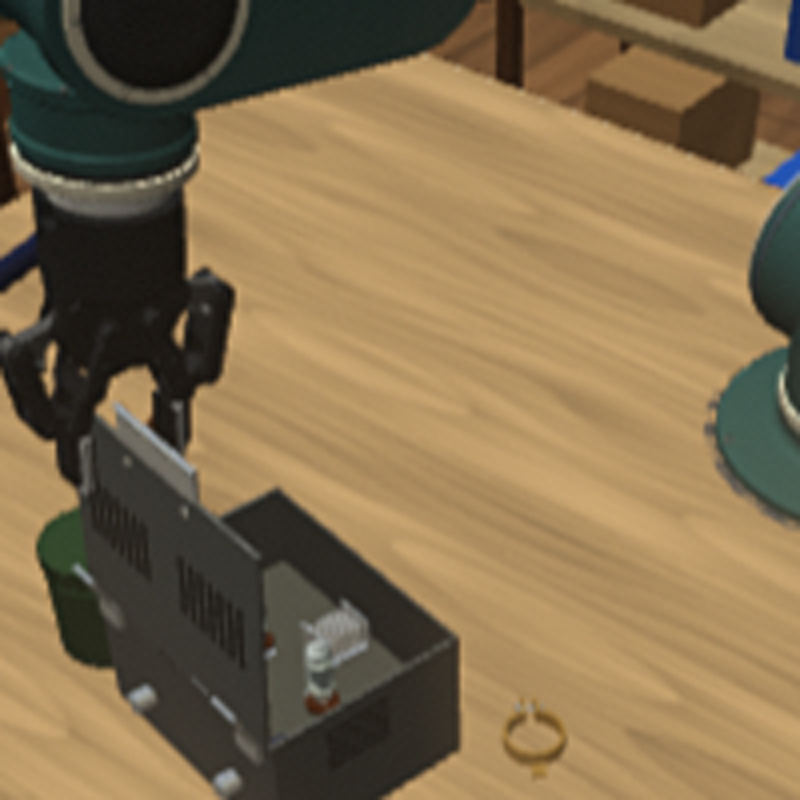

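```bash
python3 -m crank '[[-0.3,0.07,0,0,0,0],[-0.3,0.07,0,0,0,0],[0,0,0,0,0,0]]' -0.1; python3 -m crank '[[-0.3,0.07,0,0,0,0],[-0.3,0.07,0,0,0,0],[0,0,0,0,0,0]]' -0.4
python3 - <<'E'
from h import *
from rig import state; s=state(); print(s['wrist_force'])
d=s['tool_pos']-[.6237,-.1875,.118]; f=d[0]*.977-d[1]*.214; print(f,d[2],np.hypot(f,d[2]),np.arctan2(d[2],-f))
snap('scene','s8.png',(190,90,340,240),4)
E
```

```text
time_s: 9.18
tool_pos: [0.628, -0.1886, 0.276]
ee_rot: [3.027, -0.009, 1.362]
wrist_force: [0.0, -0.2, -0.0]
width: 0.451
time_s: 9.55
tool_pos: [0.6222, -0.1873, 0.2756]
ee_rot: [3.027, -0.009, 1.362]
wrist_force: [-1.3, 1.5, 0.3]
width: 0.299
[-1.27373453  1.45765533  0.32888605]
-0.0014891148122038987 0.15756218918329434 0.1575692258125176 1.561345642680802
```

View pics/s8.png

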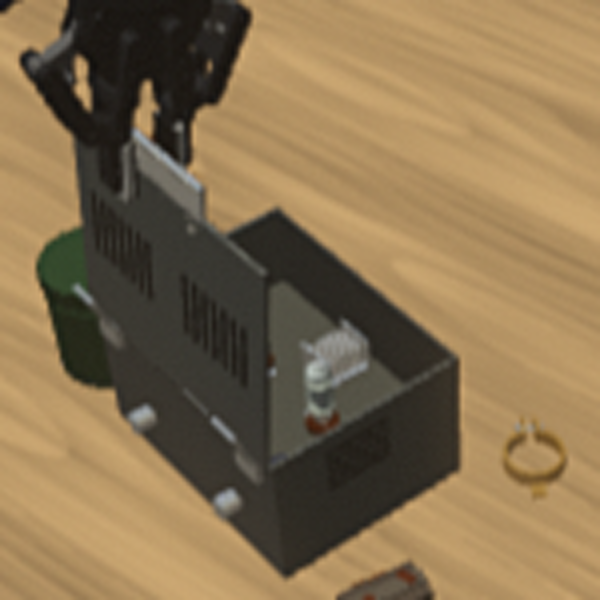

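```bash
python3 -m crank '[[0.69,-0.15,-0.01,0.55,2.52,0],[0.69,-0.15,-0.04,0.55,2.52,0],[0.69,-0.15,-0.07,0.55,2.52,0],[0.68,-0.15,-0.1,0.55,2.52,0],[0.68,-0.15,-0.13,0.55,2.52,0],[0.67,-0.15,-0.17,0.55,2.52,0],[0.66,-0.14,-0.2,0.55,2.52,0],[0.66,-0.14,-0.23,0.55,2.52,0]]'
python3 - <<'E'
from h import *
from rig import state; s=state(); print(s['wrist_force'])
d=s['tool_pos']-[.6237,-.1875,.118]; f=d[0]*.977-d[1]*.214; print(f,d[2],np.hypot(f,d[2]),np.arctan2(d[2],-f))
snap('scene','s9.png',(170,90,340,260),4)
snap('top','t9.png',(270,90,470,240),4)
E
```

```text
time_s: 10.6
tool_pos: [0.677, -0.1992, 0.2657]
ee_rot: [-2.894, -0.011, 1.358]
wrist_force: [-1.3, -0.2, 0.2]
width: 0.296
[-1.30386789 -0.24522274  0.22872018]
0.05454967318548541 0.1477443194333578 0.15749301816102623 1.9244871101321428
```

View pics/s9.png

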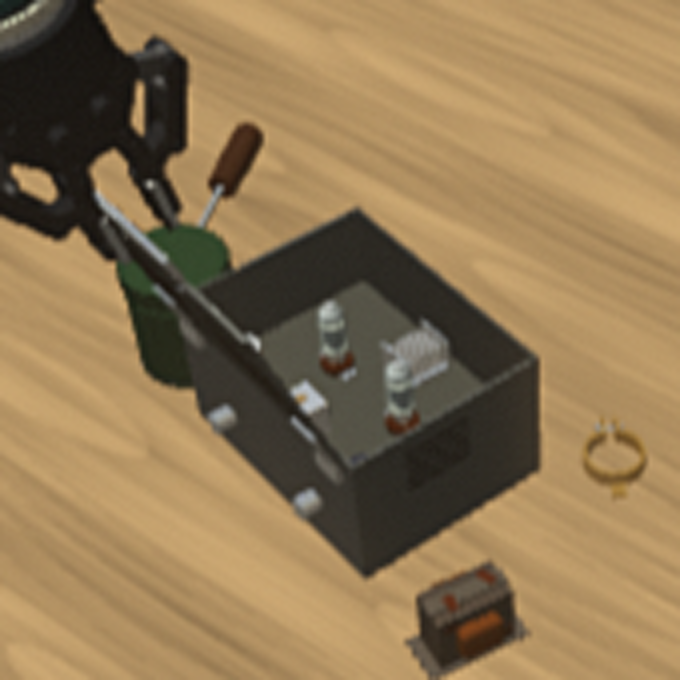

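View pics/t9.png

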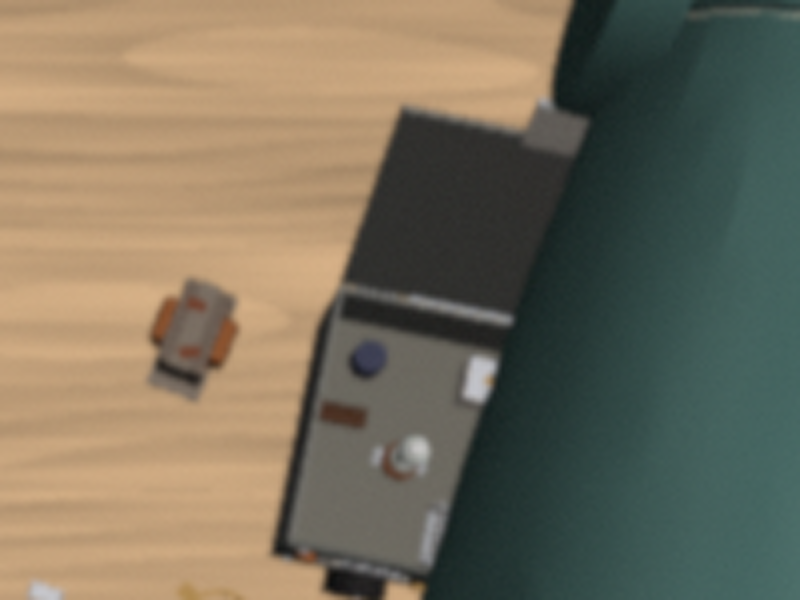

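```bash
python3 - <<'E'
from h import *
a=-.2157;x,y=.5504,-.1715
for th in (1.7,1.75,1.8,1.85,1.9,1.92):
  o=[]
  for n in (0,.004):
    # lid local: along lid L=.15 from hinge, y=+.1
    f=.075-.15*np.cos(th)+n*np.sin(th); z=.118+.15*np.sin(th)+n*np.cos(th)
    P=[x+f*np.cos(a)-.1*np.sin(a),y+f*np.sin(a)+.1*np.cos(a),z]
    o+=[*(proj('top',P)[0]-[270,90])*4,*(proj('scene',P)[0]-[170,90])*4]
  print(th,np.round(o))
E
```

```text
1.7 [386. 172. 294. 301. 388. 165. 288. 305.]
1.75 [389. 158. 283. 309. 390. 151. 277. 313.]
1.8 [391. 145. 272. 317. 392. 137. 266. 321.]
1.85 [393. 131. 261. 325. 394. 125. 255. 330.]
1.9 [395. 119. 251. 334. 396. 112. 245. 339.]
1.92 [396. 114. 246. 338. 397. 108. 241. 343.]
```

```bash
python3 -m crank '[[0,0,0,0,0,0],[0,0,0,0,0,0],[0.3,-0.06,1,0,0,0],[0.6,-0.13,2,0,0,0],[0.6,-0.13,2,0,0,0],[0.6,-0.13,2,0,0,0],[0,0,2,0,0,0]]' 0
python3 - <<'E'
from h import *
snap('scene','s10.png',(170,90,340,260),4)
snap('top','t10.png',(270,90,470,240),4)
E
```

```text
time_s: 11.58
tool_pos: [0.6978, -0.2037, 0.3575]
ee_rot: [-2.896, -0.011, 1.358]
wrist_force: [0.9, -0.2, -0.5]
width: 0.502
```

View pics/s10.png

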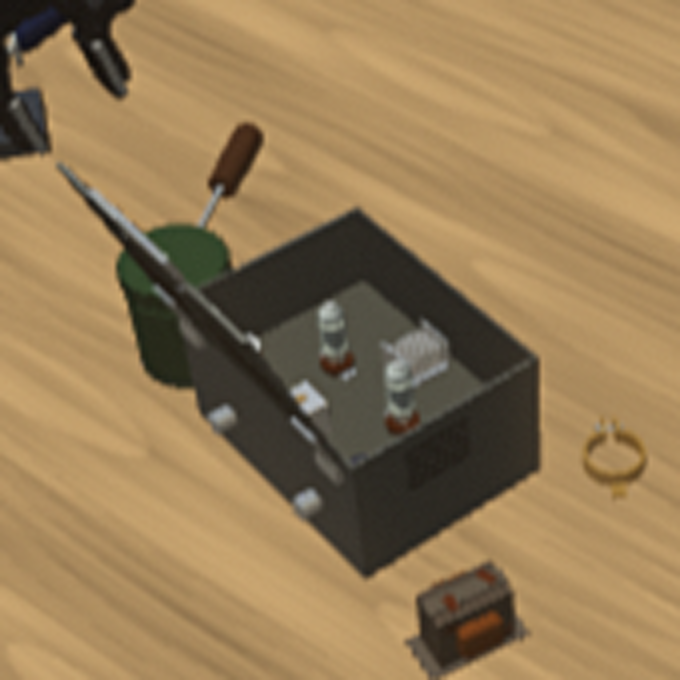

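```bash
python3 -m crank '[[-1,0.5,0,-1.5,-6.85,0],[-2.7,1.3,0,-1.5,-6.85,0],[-2.7,1.3,0,0,0,0],[-2.7,1.3,0,0,0,0],[-2.7,1.3,-2,0,0,0],[-2.7,1.4,-3,0,0,0],[0,0,-4,0,0,0],[0,0,-4,0,0,0]]' -1
python3 - <<'E'
from h import *
from rig import state; s=state(); print(s['tool_pos'],s['ee_rot'])
snap('scene','s11.png',(200,90,340,240),4)
E
```

```text
time_s: 12.68
tool_pos: [0.552, -0.1324, 0.2249]
ee_rot: [-3.141, -0.01, 1.361]
wrist_force: [0.8, -0.6, -0.4]
width: 0.002
[ 0.55203669 -0.13235143  0.22489522] [-3.14141269 -0.00972892  1.36086279]
```

View pics/s11.png

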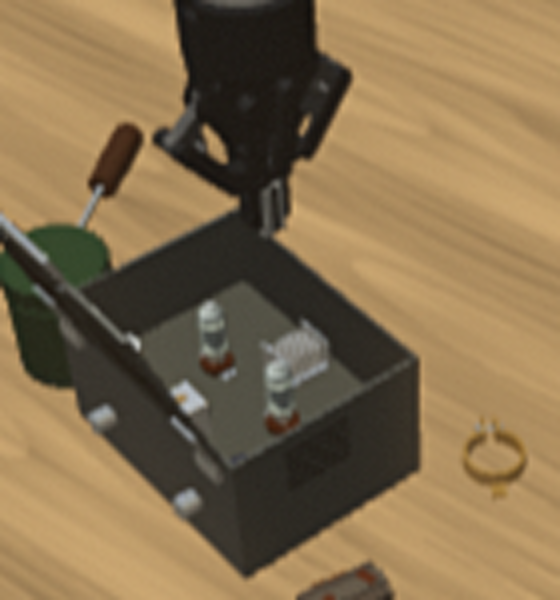

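```bash
python3 - <<'E'
from h import *
for P in ([.5527,-.1331,.103],[.5527,-.1331,.110],[.5364,-.2073,.103],[.5364,-.2073,.110],[.552,-.1324,.2249]): print((proj('scene',P)-[200,90])*4)
a=cv2.imread('pics/s11.png')[270:450,160:340]; cv2.imwrite('pics/s11b.png',cv2.resize(a,None,fx=4,fy=4,interpolation=cv2.INTER_CUBIC))
E
```

```text
[[274.34387641 368.63253216]]
[[273.63732338 361.04491896]]
[[207.03761552 307.92872078]]
[[206.05804252 300.31931337]]
[[262.69119339 225.72022402]]
```

View pics/s11b.png

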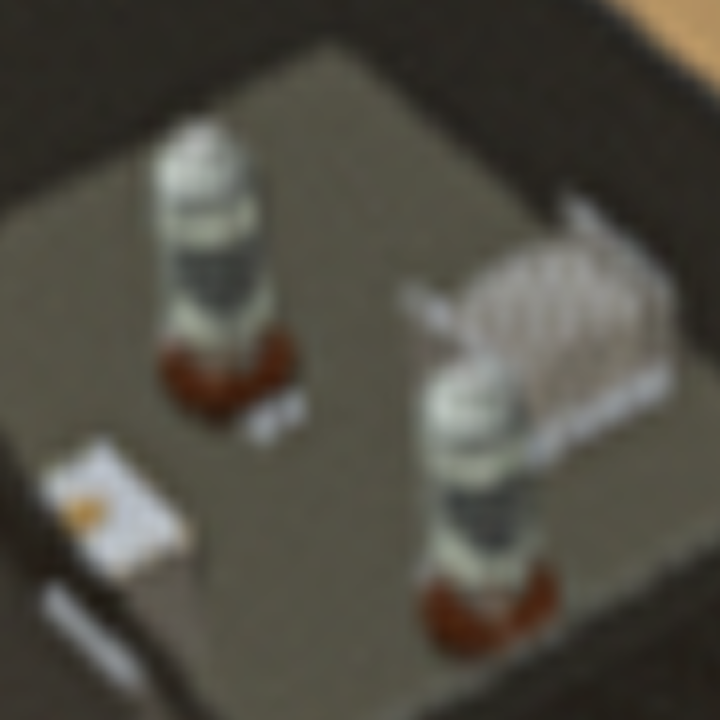

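```bash
python3 -m crank '[[0,0.1,-3,0,0,0],[0,0,-4,0,0,0],[0,0,-2.5,0,0,0],[0,0,-1,0,0,0],[0,0,-0.4,0,0,0],[0,0,0,0,0,0]]'
python3 - <<'E'
from h import *
from rig import state; s=state(); print(s['tool_pos'],s['wrist_force'])
snap('scene','s12.png',(220,130,320,220),6)
E
```

```text
time_s: 13.48
tool_pos: [0.553, -0.1317, 0.118]
ee_rot: [-3.141, -0.01, 1.361]
wrist_force: [-0.1, -1.0, 0.1]
width: -0.005
[ 0.55296077 -0.13173653  0.11796456] [-0.10946486 -0.99234325  0.13507714]
```

View pics/s12.png

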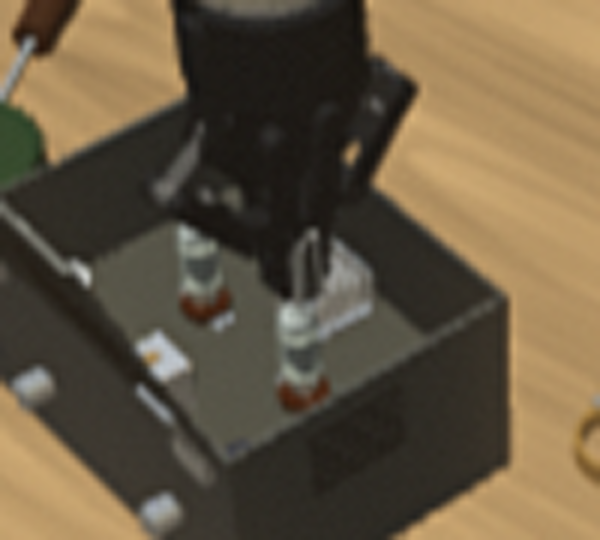

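```bash
for i in 1; do python3 -m crank '[[-0.1,0.1,-0.3,0,0,0],[0,0,-0.2,0,0,0],[0,0,-0.1,0,0,0],[0,0,-0.1,0,0,0],[0,0,-0.1,0,0,0]]'; done; python3 -m crank '[[0,0,-0.1,0,0,0],[0,0,-0.1,0,0,0]]'
```

```text
time_s: 14.15
tool_pos: [0.5517, -0.1306, 0.1092]
ee_rot: [-3.141, -0.01, 1.361]
wrist_force: [-1.7, -0.2, 4.3]
width: -0.001
time_s: 14.4
tool_pos: [0.5517, -0.1307, 0.1072]
ee_rot: [-3.141, -0.01, 1.361]
wrist_force: [-0.1, 0.5, 4.0]
width: 0.002
```

Contact at about 4 N, sliding as described. Continue toward 103 mm.

```bash
python3 -m crank '[[0,0,-0.1,0,0,0],[0,0,-0.1,0,0,0]]';python3 -m crank '[[0,0,-0.1,0,0,0],[0,0,-0.05,0,0,0]]'; python3 -m crank '[[0,0,-0.03,0,0,0],[0,0,0,0,0,0]]'
```

```text
time_s: 14.65
tool_pos: [0.5517, -0.1306, 0.105]
ee_rot: [-3.14, -0.01, 1.361]
wrist_force: [-0.4, 0.7, 3.7]
width: 0.001
time_s: 14.9
tool_pos: [0.5516, -0.1306, 0.1034]
ee_rot: [-3.14, -0.01, 1.361]
wrist_force: [-0.4, 0.0, 4.1]
width: -0.003
time_s: 15.15
tool_pos: [0.5516, -0.1306, 0.1032]
ee_rot: [-3.14, -0.01, 1.361]
wrist_force: [0.5, 0.2, 3.1]
width: 0.003
```

```bash
python3 -m crank '[[0,0,-0.03,0,0,0],[0,0,0,0,0,0]]';python3 -m crank '[[0,0,-0.03,0,0,0],[0,0,0,0,0,0]]'
```

```text
time_s: 15.4
tool_pos: [0.5516, -0.1306, 0.1029]
ee_rot: [-3.14, -0.01, 1.361]
wrist_force: [-0.0, -0.3, 4.0]
width: 0.001
time_s: 15.65
tool_pos: [0.5517, -0.1306, 0.1028]
ee_rot: [-3.141, -0.01, 1.361]
wrist_force: [0.1, 0.4, 5.8]
width: 0.003
```

```bash
python3 -m crank '[[0,0,-0.03,0,0,0],[0,0,0,0,0,0]]';python3 -m crank '[[0,0,-0.02,0,0,0],[0,0,0,0,0,0]]'
```

```text
time_s: 15.9
tool_pos: [0.5517, -0.1307, 0.1027]
ee_rot: [-3.141, -0.01, 1.361]
wrist_force: [-0.8, -0.2, 7.9]
width: -0.002
time_s: 16.15
tool_pos: [0.5518, -0.1307, 0.1027]
ee_rot: [-3.141, -0.01, 1.361]
wrist_force: [-1.6, 0.2, 9.0]
width: -0.002
```

```bash
python3 -m crank '[[0,0,0.5,0,0,0],[0,0,2.5,0,0,0],[-0.8,-3.7,0,0,0,0],[-0.8,-3.7,0,0,0,0],[0,0,-1.2,0,0,0],[0,0,-0.6,0,0,0],[0,0,0,0,0,0]]'
python3 - <<'E'
from h import *
from rig import state; s=state(); print(s['tool_pos'],s['wrist_force'])
snap('scene','s13.png',(220,130,320,220),6)
E
```

```text
time_s: 17.02
tool_pos: [0.5354, -0.2038, 0.1133]
ee_rot: [-3.139, -0.01, 1.362]
wrist_force: [-0.1, 1.0, -0.3]
width: 0.002
[ 0.53544987 -0.20376021  0.11329766] [-0.12030223  1.00036696 -0.29358663]
```

View pics/s13.png

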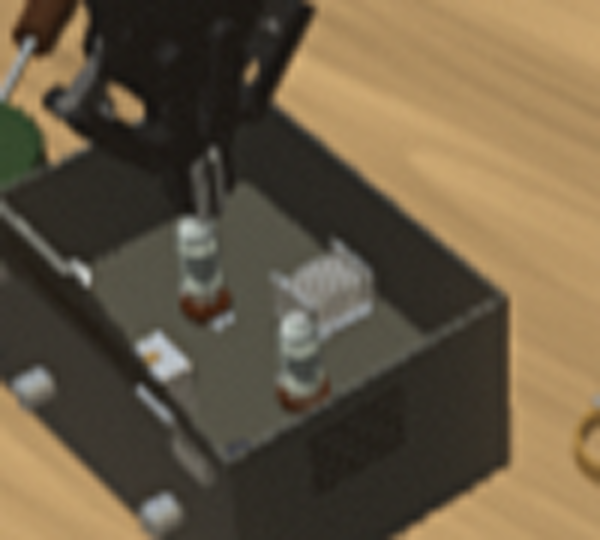

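```bash
python3 -m crank '[[0.1,-0.15,-0.1,0,0,0],[0,0,-0.1,0,0,0],[0,0,-0.1,0,0,0],[0,0,-0.1,0,0,0]]'; python3 -m crank '[[0,0,-0.1,0,0,0],[0,0,-0.1,0,0,0]]';python3 -m crank '[[0,0,-0.1,0,0,0],[0,0,-0.1,0,0,0]]';python3 -m crank '[[0,0,-0.1,0,0,0],[0,0,-0.05,0,0,0]]'
```

```text
time_s: 17.58
tool_pos: [0.5366, -0.2061, 0.1101]
ee_rot: [-3.14, -0.01, 1.361]
wrist_force: [0.4, 0.4, -0.4]
width: 0.003
time_s: 17.82
tool_pos: [0.5366, -0.2061, 0.1081]
ee_rot: [-3.14, -0.01, 1.361]
wrist_force: [-0.1, -0.1, 4.6]
width: 0.002
time_s: 18.08
tool_pos: [0.5367, -0.2062, 0.1063]
ee_rot: [-3.141, -0.01, 1.361]
wrist_force: [-0.8, -0.1, 4.3]
width: 0.003
time_s: 18.32
tool_pos: [0.5367, -0.2061, 0.1046]
ee_rot: [-3.14, -0.01, 1.361]
wrist_force: [-0.5, -0.3, 3.7]
width: -0.0
```

```bash
python3 -m crank '[[0,0,-0.1,0,0,0],[0,0,-0.05,0,0,0]]';python3 -m crank '[[0,0,-0.03,0,0,0],[0,0,0,0,0,0]]';python3 -m crank '[[0,0,-0.03,0,0,0],[0,0,0,0,0,0]]'
```

```text
time_s: 18.58
tool_pos: [0.5366, -0.2061, 0.103]
ee_rot: [-3.14, -0.01, 1.361]
wrist_force: [-1.4, -0.5, 4.1]
width: 0.004
time_s: 18.82
tool_pos: [0.5366, -0.2061, 0.1029]
ee_rot: [-3.14, -0.01, 1.361]
wrist_force: [-0.1, -0.7, 5.0]
width: -0.0
time_s: 19.08
tool_pos: [0.5367, -0.2061, 0.1028]
ee_rot: [-3.141, -0.01, 1.361]
wrist_force: [-1.0, 1.1, 7.1]
width: -0.003
```

```bash
python3 -m crank '[[0,0,-0.03,0,0,0],[0,0,0,0,0,0]]'; python3 -m crank '[[0,0,0.3,0,0,0],[0,0,2,0,0,0],[0,0,5,0,0,0],[-1,0,6,0,0,0],[-3,2,6,0,0,0],[-4,5,3,0,0,0],[-3,6,0,0,0,0],[0,6,0,0,0,0]]'; python3 -m crank '[[0,6,0,0,0,0],[0,6,0,0,0,0],[0,0,0,0,0,0]]'
python3 - <<'E'
from h import *
snap('scene','s14.png',(190,90,370,270),4)
snap('top','t14.png',(270,100,470,290),4)
E
```

```text
time_s: 19.32
tool_pos: [0.5368, -0.2062, 0.1027]
ee_rot: [-3.141, -0.01, 1.361]
wrist_force: [-1.6, -0.0, 8.1]
width: 0.002
time_s: 20.32
tool_pos: [0.4348, -0.0271, 0.3174]
ee_rot: [3.14, -0.01, 1.359]
wrist_force: [0.2, 0.4, 0.2]
width: -0.0
time_s: 20.7
tool_pos: [0.4357, 0.0952, 0.3164]
ee_rot: [-3.141, -0.011, 1.366]
wrist_force: [-0.3, -0.8, -0.2]
width: -0.002
```

View pics/s14.png

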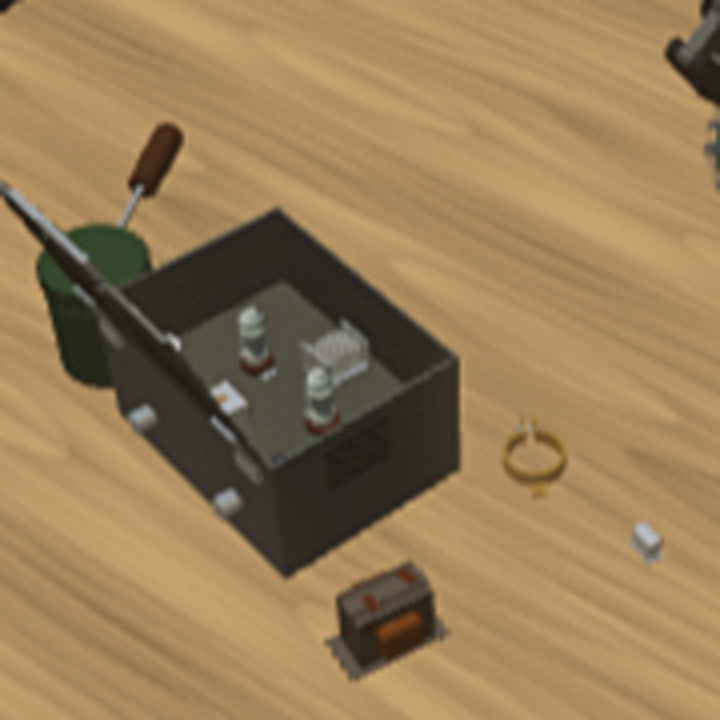

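View pics/t14.png

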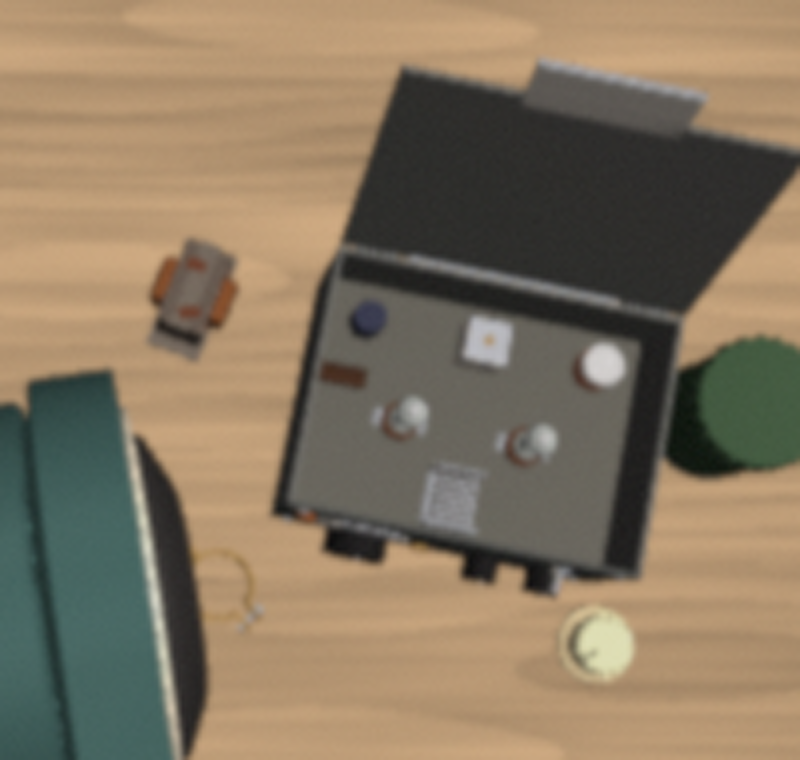

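The lid lies back, with its corner at the same pixels as when it reached its stops. Both valves sit seated, and the bystanders are at their original pixels. The arm is clear, so I'm handing in.

```bash
python3 -c "from rig import sign_off;print(sign_off())"
```

```text
the job is handed in; nothing more can be done
None
```

The lid is open and both valves are pressed home. I handed the job in at about 21 s on the robot's clock, with the arm clear of everything.

- **Lid:** I lifted it by the front tab with the lower finger, at about 2–2.5 N. I kept the other finger behind the plate so it could not drop past upright, and eased it back onto its stops. The last pictures put the lid angle at about 1.92 rad, and it stayed there after I let go.
- **Valves:** I pressed the left one, then the right, straight down with the shut fingertips. Each slid at about 4 N until it stopped at 102.7 mm above the desk, where 103 mm is fully home. The push at the stop was about 9 N on the left valve and 8 N on the right.
- **Everything else:** In the final pictures the tin, choke, cream knob, clamp ring, crystal and screwdriver are where they started. This was judged by eye. The arm hid part of the clamp ring and all of the crystal from the top camera, so I checked those two in the other camera's picture.

No check failed. Before each press the pictures put the fingertip about 2–3 mm off the valve's centre, so I shifted it slightly first.

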